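# Hang the abrasive wheel on the wheel tree

### The job

Put the abrasive wheel that leans on the wire stand away on the revolving wheel tree: first turn the tree, which has a crank with a ball knob on top, until the empty hook faces straight out over the front edge of the tree's base plate, then hang the wheel on that hook, slid fully home against the red shoulder, and let go, leaving the tree facing the front. Abrasive wheels crack: do not knock or drop it, keep the other three wheels on their hooks, and leave the rest of the bench as it is.

Things in the scene. Friction and masses are not known exactly. Their poses are not given: they have to be found in the camera images.
- wheel: Abrasive disc to put away: 130 mm diameter, 10 mm thick, 18.4 mm bore, about 0.3 kg. Origin at its centre; x is its axis. At first it leans 35 deg from vertical on the stand, top rim towards the robot: x points away from the robot and 35 deg up, z up along the face to the rim's highest point. Its pose is not reported while held, and it may sag a few mm in the grip. Lift it out along its z.
- stand: Fixed wire easel, foot plate 130 x 110 mm. Two back wires 72 mm apart, on the wheel's robot side, end level with the wheel's centre; below they turn out as prongs under the rim with 10 mm upturned tips before the wheel. The wheel's upper half is free on both faces. Origin on the bench under the wheel, x away from the robot; the wheel's centre is 82 mm straight above it.
- tree_base: Base plate of the wheel tree, 200 x 200 x 14 mm, fixed to the bench on the other side from the stand. Origin under its middle, on the tree's vertical axis; its front edge lies on its -x side, towards the robot, so a hook faces the front when it points along the plate's -x axis.
- tree_head: Turning head, 201 mm high: post, crank, four hooks at 90 deg, three with wheels. Turns without end, stays where left. Origin on the axis at bench height, z up, x along the EMPTY hook: a 16 mm bar, end chamfered 1.5 mm, rising 10 deg outwards from 106 mm height at the axis, 140 mm long; red 32 mm shoulder, outer face at 75 mm. From there out it is bent: its end is up to 11 mm low or 9 high.
- hook_home (a point): Centre of the wheel when it hangs fully home on the empty hook against the shoulder: 80 mm from the axis, 119 mm above the bench, 1 mm below the hook's centre line because the bore rests on the bar. The wheel then leans up to 10 deg.
- knob (a point): Centre of the 32 mm black ball knob of the crank on top of the tree, 52 mm from the axis on the side opposite the empty hook, 226 mm above the bench. The ball revolves freely on its stem, so it can be held from above and led round in a circle.
- hung_left: One of the three wheels already hanging, like the one to put away, on the hook 90 deg anticlockwise (from above) from the empty one. Origin at its centre.
- hung_rear: Hanging wheel on the hook opposite the empty one. Origin at its centre.
- hung_right: Hanging wheel on the hook 90 deg clockwise from the empty one. Origin at its centre.
- puck: Black rubber puck, 76 mm in diameter, 25 mm high, lying flat; its origin is the centre of its underside. Leave it where it is
- hone: Brown hand hone, a 100 x 25 x 16 mm bar lying flat; its origin is the centre of its underside. Leave it where it is
- oil_bottle: Small oil bottle, 48 mm in diameter, 130 mm high; its origin is the centre of its underside. Leave it where it is
- spanner: Steel spanner 170 mm long, lying; its origin is the centre of its underside. Leave it where it is
- brush: Hand brush lying on the bench; its origin is the centre of its underside. Leave it where it is
- dresser: Wheel dresser: steel foot 90 x 40 mm with a post and a brass arm, 72 mm high; its origin is the centre of its underside. Leave it where it is
- wax_tin: Open aluminium tin 68 mm in diameter, 35 mm high; its origin is the centre of its underside. Leave it where it is
Not all that is in view belongs to the job. Leave any green look-alike of the hung_left alone.

How it is judged:
By the outcome, as a careful person would: the job done as asked, in the order asked, and still so for the second after the job is handed in, with the robot touching nothing.
It also fails if it takes over 72 s, if anything falls off the work surface, if the arm or the gripper's body presses on something with over 40 N, if the wrist force passes 120 N, or if a joint passes its speed limit or range.

### The arm

A 6-joint arm with a two-finger parallel gripper is mounted at the origin on the work surface. World frame = base frame: x ahead of the robot, y to its left, z up, the work surface at z = 0. Lengths are in m, angles in degrees, forces in N, time in s.
With the tool pointing down it reaches from about 0.275 to 1 m from the base axis. Payload 8.4 kg.
Tool frame: the origin (TCP) lies on the centre line of the jaws, within the pads' length; the fingertips stand 19 mm ahead of it and the grasp point (between the pads) is the TCP; z points along the fingers, y is the line along which they close (so a half turn about z gives the same grasp; the last joint's range is limited). The gripper opens to 85 mm and grips with 20 to 120 N. Pads are 22 mm wide; open, the fingers measure 114 mm over their backs; the gripper's body (76 mm by 85 mm) begins 54 mm behind the grasp point. The pads swing forward as they close: fully open they stand 13 mm farther back than shut.
Start: joints at [-74.737, 20.225, 93.587, -0, 66.188, -0.138], TCP at [0.166, -0.603, 0.25] pointing down, gripper open.
Joint ranges: [-150.9, 150.9], [-52.94, 120.26], [3.33, 152.33], [-74.26, 254.26], [0, 154.13], [-172.89, 172.89]. Speed limits (degrees/s): [127.2, 127.2, 159.86, 180, 180, 180].

### API

Orientations are given as a 3x3 rotation matrix whose columns are the frame's x, y, z axes.
In Python, from station import bot gives the robot as it stands.
- The arm moves only by the shell command python3 -m inch 'ROWS' [FORCE]. ROWS is JSON, one flat list of numbers, 5 for each row, row after row: the opening, from 0 (shut) to 1 (fully open), then the shift along the tool's x, y, z in mm, then the turn about the tool's z in degrees. A call has 1 to 5 rows; each row shifts and turns the commanded pose from where the row before left it, along the tool's axes as they then stand; what a row does not reach is not made up. A row lasts 1/12 s, in which the tool goes at most 41.7 mm and 7.16 degrees, less where a joint would pass 70% of its speed; a pose out of reach is approached as far as the arm can. A call is refused whole if a number of a shift passes 41.7 or a number of a turn 7.16, either way. A call with a gripper value outside its range is refused whole. The fingers move at their own pace and stop on an object; FORCE is the grip in N (left out, the last holds). Time passes only in rows, so rows that do not move let the fingers close. It gives the time, the measured TCP pose, the force, the opening and the grip force at its end, in the units of the state.
- bot.state(): the state, without advancing time (a new reading comes with each control period).
- bot.camera(name): name is "scene" or "top" or "wrist"; returns a dict with "img" (420x560x3 uint8, red, green, blue), "z_map" (420x560 float32, m along the optical axis (not along the pixel's ray), 0 where there is no reading), "camera_matrix" (3x3 intrinsics, pixels), "camera_from_world" (4x4, takes a point from world to camera coordinates); the wrist camera has in their place "tool_from_camera" (4x4, takes a point from camera to tool coordinates, whose origin is the TCP and whose axes are the flange's). Camera axes: x right, y down, z forward; pixel columns grow to the right and rows downward; lengths in m; the calibration is good to about 2 mm. The wrist camera is an equidistant fisheye: a pixel r from the principal point sees the ray r / f radians off the axis. A picture is of the moment at which its call begins: read the wrist's pose just before it.
- bot.close_job(): hands the job in; it is judged then, once.
The state is a dict: "clock": time; "q": joint angles; "joint_velocities": joint speeds; "joint_torque": joint torques, N m; "eef_pos": TCP position; "ee_rot": TCP orientation; "contact_force": force on the tool from outside, world axes, zero at the start; "moment": the same for the moment, N m; "width": opening from 0.0 (shut) to 1.0 (fully open); "gripper_force": force on a finger pad.
Only numpy, scipy, OpenCV 4.12 (cv2) and the standard library are available. Lean on these libraries where they do the work, as an engineer would, in place of code of your own. Each camera call takes 0.05 s, during which the arm holds its last target. There are 200 camera calls.

## Working session

There is one attempt and no reset: what is moved stays moved. The work goes in short steps, Python scripts to look and compute and a shell command to move; the robot and the scene stay as the last step left them, time stands still between calls to the robot, and variables do not carry over. Pictures are saved under pics/ and viewed, at most 10 in all, crops included, and the job is handed in when it is done.

```bash
ls; mkdir -p pics
python3 - <<'E'
from station import bot
import cv2,numpy as np
s=bot.state();print(s)
for n in ("scene","top"):
    c=bot.camera(n);np.savez(f"{n}0.npz",**c)
    cv2.imwrite(f"pics/{n}0.png",c["img"][:,:,::-1]);print(n,c["camera_matrix"],c["camera_from_world"],(c["z_map"]>0).mean())
E
```

```text
pics
{'clock': 0.0, 'q': array([-7.47340335e+01,  2.02626170e+01,  9.36284612e+01,  1.10240215e-03,
        6.61890112e+01, -1.38709873e-01]), 'joint_velocities': array([-0.12640817,  0.09264952,  0.05434843,  0.04275023,  0.02148342,
       -0.01249726]), 'joint_torque': array([-6.36515288e-04, -6.05258203e+01, -3.42061365e+01, -8.93918445e-05,
        9.50236106e-03,  2.18621217e-06]), 'eef_pos': array([ 0.16589621, -0.60211417,  0.24956484]), 'ee_rot': array([[ 9.64075797e-01,  2.65627057e-01, -3.51065245e-04],
       [ 2.65627289e-01, -9.64074848e-01,  1.35313448e-03],
       [ 2.09759572e-05, -1.39777671e-03, -9.99999023e-01]]), 'contact_force': array([-0.98175686,  0.77871154,  1.09366606]), 'moment': array([-0.01708536, -0.00214257,  0.03304127]), 'gripper_force': 0.0, 'width': 1.0005673971585447}
scene [[499.71348548   0.         287.12192195]
 [  0.         499.71348548 211.35845574]
 [  0.           0.           1.        ]] [[-0.32907903  0.94428418  0.00586283  0.16995225]
 [ 0.74367415  0.26298347 -0.61464499 -0.33460921]
 [-0.58194137 -0.19790674 -0.78878208  1.70740686]
 [ 0.          0.          0.          1.        ]] 0.9961267006802721
top [[545.40351011   0.         274.52834365]
 [  0.         545.40351011 212.12991901]
 [  0.           0.           1.        ]] [[ 0.00791614 -0.99979814 -0.01846656  0.01506529]
 [-0.99462871 -0.00596658 -0.10333501  0.5590521 ]
 [ 0.10320397  0.01918538 -0.99447517  1.66450009]
 [ 0.          0.          0.          1.        ]] 0.9961054421768708
```

View pics/scene0.png

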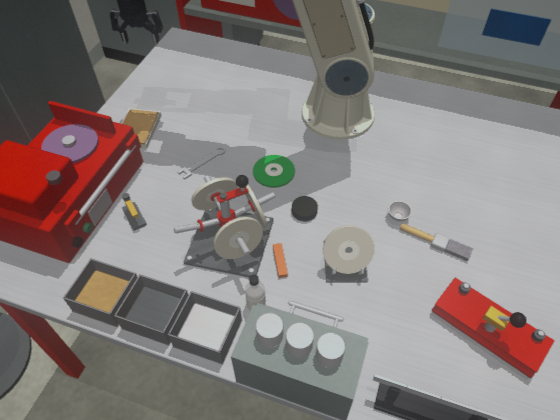

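View pics/top0.png

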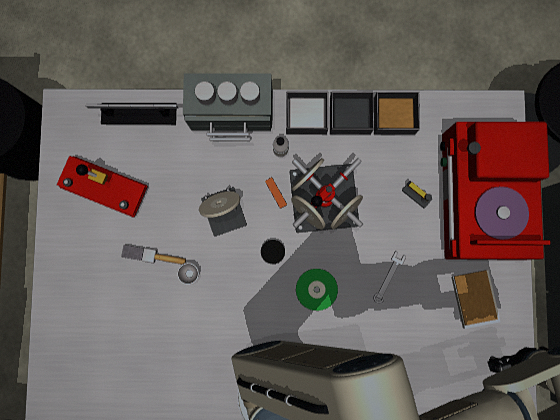

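The scene view shows the tree (230,220), stand wheel (348,250), and green decoy (274,171). In the top view the tree is at (326,192) with the empty hook pointing up-right (358,160). The black knob is at (317,201) and the stand wheel at (222,205).

```bash
cat > h.py <<'E'
import numpy as np,cv2
def cloud(c):
    z=c["z_map"];v,u=np.mgrid[:z.shape[0],:z.shape[1]];K=c["camera_matrix"];T=c["camera_from_world"]
    p=np.stack([(u-K[0,2])/K[0,0]*z,(v-K[1,2])/K[1,1]*z,z],-1)
    return (p-T[:3,3])@T[:3,:3], z>0
def wcloud(c,pos,R):
    z=c["z_map"];v,u=np.mgrid[:z.shape[0],:z.shape[1]];K=c["camera_matrix"];T=c["tool_from_camera"]
    a=(u-K[0,2])/K[0,0];b=(v-K[1,2])/K[1,1];r=np.hypot(a,b)+1e-9
    d=np.stack([a/r*np.tan(r),b/r*np.tan(r),np.ones_like(r)],-1)*z[...,None]
    p=d@T[:3,:3].T+T[:3,3]
    return p@R.T+pos,(z>0)&(r<1.4)
def plane(p):
    m=p.mean(0);n=np.linalg.svd(p-m,full_matrices=False)[2][2];return m,n
def circ(p):
    """fit circle centre to 2d boundary points"""
    A=np.c_[2*p,np.ones(len(p))];s=np.linalg.lstsq(A,(p**2).sum(1),rcond=None)[0];return s[:2],np.sqrt(s[2]+s[0]**2+s[1]**2)
E
python3 - <<'E'
from h import *
np.set_printoptions(precision=4,suppress=True)
for n in("scene","top"):
    c=np.load(n+"0.npz");P,ok=cloud(c);img=c["img"].astype(int)
    print(n,"bench z",np.median(P[...,2][ok&(abs(P[...,0]-.45)<.05)&(abs(P[...,1]-.4)<.1)]))
    sat=img.max(2)-img.min(2)
    x,y,z=P[...,0],P[...,1],P[...,2]
    px={"scene":(348,250),"top":(222,208)}[n]
    cen=P[px[1]-5:px[1]+5,px[0]-5:px[0]+5].reshape(-1,3)
    w0=np.median(cen,0);print("wheel px pt",w0)
    # wheel
    w=ok&(np.hypot(x-w0[0],y-w0[1])<.1)&(z>.09)
    p=P[w]
    m,nn=plane(p)
    for _ in range(5): 
        d=abs((p-m)@nn);m,nn=plane(p[d<np.maximum(.003,np.median(d))])
    nn*=np.sign(nn[2]);print("wheel plane",m,nn,"tilt",np.degrees(np.arcsin(nn[2])),"yaw",np.degrees(np.arctan2(nn[1],nn[0])))
    q=ok&(np.linalg.norm(P-w0,axis=-1)<.12)&(abs((P-m)@nn)<.004)&(z>.02)
    q=cv2.morphologyEx(q.astype(np.uint8),cv2.MORPH_OPEN,np.ones((3,3)))
    ct=max(cv2.findContours(q,cv2.RETR_EXTERNAL,cv2.CHAIN_APPROX_NONE)[0],key=cv2.contourArea)[:,0]
    b=P[ct[:,1],ct[:,0]];ez=np.array([0,0,1])-nn*nn[2];ez/=np.linalg.norm(ez);ey=np.cross(ez,nn)
    cc,r=circ(np.c_[(b-m)@ey,(b-m)@ez]);print("circle",m+ey*cc[0]+ez*cc[1],r)
    # tree base
    t={"scene":(230,220),"top":(326,192)}[n];t0=np.median(P[t[1]-3:t[1]+4,t[0]-3:t[0]+4].reshape(-1,3),0);print("tree",t0)
    near=ok&(np.hypot(x-t0[0],y-t0[1])<.17)
    k=near&(z>.215)&(z<.26)
    kb=k&(img.max(2)<70)
    print("knob n",kb.sum(),"mean",P[kb].mean(0),"max z",z[kb].max())
    red=near&(img[...,0]>120)&(img[...,1]<70)&(z>.15);print("red top",P[red].mean(0),red.sum())
    pl=near&(abs(z-.014)<.004)&(img.max(2)<130)
    pts=P[pl][:,:2].astype(np.float32);
    print("base rect",cv2.minAreaRect(pts))
    hk=near&(z>.09)&(z<.15); np.savez(n+"tree.npz",p=P[near],c=img[near])
E
python3 - <<'E'
import cv2
a=cv2.imread('pics/top0.png')[140:240,180:380];b=cv2.imread('pics/scene0.png')[160:290,160:390]
import numpy as np
A=cv2.resize(a,(800,400),interpolation=cv2.INTER_CUBIC)
B=cv2.resize(b,(354,200))
cv2.imwrite('pics/topcrop.png',A)
E
```

```text
scene bench z 0.000982262113827419
wheel px pt [0.5786 0.1814 0.0765]
wheel plane [0.5655 0.1805 0.1096] [0.7563 0.2742 0.5939] tilt 36.435844003751825 yaw 19.930744236181976
circle [0.5818 0.1885 0.0852] 0.05549427279253458
tree [ 0.6243 -0.1154  0.1245]
knob n 117 mean [ 0.5784 -0.0963  0.234 ] max z 0.2430968411904728
red top [ 0.5945 -0.1171  0.1943] 149
base rect ((0.606297492980957, -0.09789000451564789), (0.20165976881980896, 0.2752611041069031), 7.655389785766602)
top bench z 0.002045443122373353
wheel px pt [0.5629 0.174  0.1123]
wheel plane [0.5624 0.1794 0.1115] [0.7579 0.2562 0.5999] tilt 36.865502324404886 yaw 18.674319247397616
circle [0.5777 0.1842 0.0902] 0.05485180927796195
tree [ 0.5996 -0.1282  0.1946]
knob n 105 mean [ 0.5685 -0.0988  0.2368] max z 0.24855206832213297
red top [ 0.5986 -0.1277  0.1948] 69
base rect ((0.5966033339500427, -0.10567696392536163), (0.29524409770965576, 0.2606378495693207), 6.15682315826416)
```

View pics/topcrop.png

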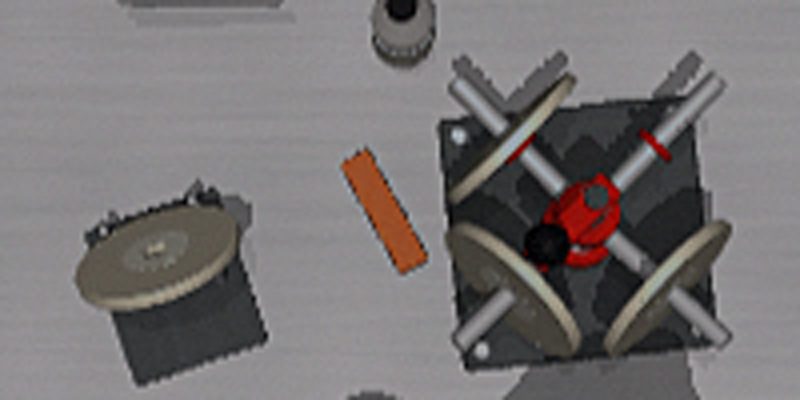

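Crop: plate corners are at (440,122), (690,98), (718,345) and (467,370), the knob is at (545,243), the wheel bore is near (155,247), and the empty hook tip is near (715,80). Next I cast these onto known heights.

```bash
cat >> h.py <<'E'
def cast(c,uv,h):
    K=c["camera_matrix"];T=c["camera_from_world"];d=T[:3,:3].T@np.linalg.solve(K,[uv[0],uv[1],1]);o=-T[:3,:3].T@T[:3,3]
    return o+d*(h-o[2])/d[2]
E
python3 - <<'E'
from h import *
np.set_printoptions(precision=4,suppress=True)
c=np.load("top0.npz");s=np.load("scene0.npz")
co=[cast(c,(180+a/4-.4,140+b/4-.4),.014) for a,b in((440,122),(690,98),(718,345),(467,370))]
print(np.array(co),"centre",np.mean(co,0))
e=(co[0]-co[3]+co[1]-co[2]);f=co[0]-co[1]+co[3]-co[2];print("yaw",np.degrees(np.arctan2(e[1],e[0])),np.degrees(np.arctan2(-f[0],f[1])),np.linalg.norm(e)/2,np.linalg.norm(f)/2)
for n,k,box in(("top",c,(310,195,325,210)),("scene",s,(233,173,251,190))):
    g=k["img"].max(2);m=np.zeros_like(g);m[box[1]:box[3],box[0]:box[2]]=(g<45)[box[1]:box[3],box[0]:box[2]]
    M=cv2.moments(m,True);uv=(M["m10"]/M["m00"],M["m01"]/M["m00"]);print(n,"knob",uv,M["m00"],cast(k,uv,.226))
    # wheel contour at clean colour (beige)
    hsv=cv2.cvtColor(k["img"],cv2.COLOR_RGB2HSV);print("wheelhsv",hsv[250,330] if n=="scene" else hsv[208,205])
print("bore",cast(c,(180+155/4-.4,140+247/4-.4),.085),cast(s,(348,250),.085))
for n,k in(("top",c),("scene",s)):
    P,ok=cloud(k);x,y,z=P.transpose(2,0,1)
    # wheel upper face: highest rim points
    w=ok&(np.hypot(x-.58,y-.18)<.1)&(z>.05)
    nn=np.array([np.cos(np.radians(35))*np.cos(np.radians(19)),np.cos(np.radians(35))*np.sin(np.radians(19)),np.sin(np.radians(35))])
    q=P[w]@nn;h,ed=np.histogram(q,60);print(n,"plane offset",ed[h.argmax()],"max z pts",P[w][z[w].argsort()[-5:]].mean(0))
    sel=w&(abs(P@nn-ed[h.argmax()])<.005);yy=P@np.array([-np.sin(np.radians(19)),np.cos(np.radians(19)),0])
    print("lateral range",np.percentile(yy[sel],[0.5,50,99.5]))
    # hook tip: points along empty hook
    p,img=P,k["img"].astype(int)
    near=ok&(np.hypot(x-.6,y+.105)<.2)&(z>.08)&(z<.16)&(x>.62)&(y<-.12)
    a=P[near]
    print("hook far pts",len(a)); 
    r=np.hypot(a[:,0]-.599,a[:,1]+.124);
    for lo in range(60,150,10):
        t=(r>lo/1e3)&(r<(lo+10)/1e3)
        if t.sum(): print(lo,t.sum(),np.median(a[t],0),np.percentile(a[t,2],90))
E
```

```text
[[ 0.6942 -0.0273  0.014 ]
 [ 0.7142 -0.2242  0.014 ]
 [ 0.5191 -0.2447  0.014 ]
 [ 0.4983 -0.0493  0.014 ]] centre [ 0.6065 -0.1364  0.014 ]
yaw 6.199790387308358 5.950038741863084 0.19666406674120301 0.1971981428470134
top knob (315.978102189781, 201.43065693430657) 137.0 [ 0.5687 -0.0984  0.226 ]
wheelhsv [20 42 91]Traceback (most recent call last):
  File "<stdin>", line 9, in <module>
ZeroDivisionError: float division by zero
```

Run:
```python
from h import *
np.set_printoptions(precision=4,suppress=True)
c=np.load("top0.npz");s=np.load("scene0.npz")
k=s;g=k["img"].max(2);m=np.zeros_like(g);m[170:192,232:252]=(g<75)[170:192,232:252]
M=cv2.moments(m,True);uv=(M["m10"]/M["m00"],M["m01"]/M["m00"]);print("knob",uv,M["m00"],cast(k,uv,.226))
print("bore",cast(c,(180+155/4-.4,140+247/4-.4),.085),cast(s,(348,250),.085))
for n,k in(("top",c),("scene",s)):
    P,ok=cloud(k);x,y,z=P.transpose(2,0,1)
    w=ok&(np.hypot(x-.58,y-.18)<.1)&(z>.05)
    t=np.radians(19);nn=np.array([np.cos(.611)*np.cos(t),np.cos(.611)*np.sin(t),np.sin(.611)])
    q=P[w]@nn;h,ed=np.histogram(q,60);print(n,"offset",ed[h.argmax()],"top pts",P[w][z[w].argsort()[-8:]].mean(0))
    sel=w&(abs(P@nn-ed[h.argmax()])<.005);yy=P@np.array([-np.sin(t),np.cos(t),0])
    print("lateral",np.percentile(yy[sel],[0.5,50,99.5]))
    a=P[ok&(z>.08)&(z<.17)&(x>.62)&(y<-.15)&(np.hypot(x-.6065,y+.1364)<.16)]
    r=np.hypot(a[:,0]-.6065,a[:,1]+.1364)
    for lo in range(40,150,10):
        t=(r>lo/1e3)&(r<(lo+10)/1e3)
        if t.sum(): print(lo,t.sum(),np.median(a[t],0),np.percentile(a[t,2],90))
```

```text
knob (241.49180327868854, 180.9262295081967) 122.0 [ 0.5724 -0.0995  0.226 ]
bore [0.5848 0.1875 0.085 ] [0.5856 0.1865 0.085 ]
top offset 0.5479366996691043 top pts [0.5453 0.1719 0.1379]
lateral [-0.075  -0.0135  0.0493]
40 19 [ 0.6389 -0.1663  0.1186] 0.12398875292239245
50 22 [ 0.6461 -0.1737  0.1213] 0.12583522129778815
60 30 [ 0.653  -0.1823  0.1287] 0.13749003227117565
70 20 [ 0.6622 -0.189   0.125 ] 0.12914628345980572
80 20 [ 0.6685 -0.195   0.129 ] 0.136862777209965
90 17 [ 0.6754 -0.2025  0.1325] 0.136992547525065
100 18 [ 0.6824 -0.2087  0.136 ] 0.14163749646434354
110 20 [ 0.6906 -0.2157  0.1367] 0.14450910803984893
120 21 [ 0.6964 -0.2227  0.1416] 0.14505762896490812
130 9 [ 0.7041 -0.2263  0.1429] 0.14579565763433008
scene offset 0.5487592415934226 top pts [0.5512 0.1742 0.1357]
lateral [-0.0748 -0.0122  0.0497]
40 26 [ 0.644  -0.1628  0.1178] 0.12201361901051902
50 24 [ 0.6506 -0.1693  0.1202] 0.12402468448395457
60 22 [ 0.6581 -0.1753  0.1242] 0.13340696750955502
70 51 [ 0.6665 -0.1816  0.1259] 0.13250445224503457
80 25 [ 0.673  -0.1905  0.1273] 0.1305120761748718
90 25 [ 0.6798 -0.1985  0.1299] 0.1332930428092598
100 22 [ 0.686  -0.2037  0.1348] 0.1385035735653758
110 26 [ 0.6934 -0.2097  0.1364] 0.13962583915294774
120 26 [ 0.7007 -0.2174  0.1401] 0.1424640137883958
130 22 [ 0.7066 -0.2249  0.1399] 0.14412699206759783
```

```bash
R='32.7,-23.6,-4,0'; python3 -m inch '[1,15,-11,-4,0, 1,32.7,-23.6,-4,0, 1,32.7,-23.6,-4,0, 1,32.7,-23.6,-4,0, 1,32.7,-23.6,-4,0]'
python3 -m inch '[1,32.7,-23.6,-4,0, 1,32.7,-23.6,-4,0, 1,32.7,-23.6,-4,0, 1,32.7,-23.6,-4,0, 1,32.7,-23.6,-4,0]'
python3 -m inch '[1,32.7,-23.6,-4,0, 1,32.7,-23.6,-4,0, 1,32.7,-23.6,-4,0, 1,32.7,-23.6,-4,0, 1,15,-11,0,0]'
python3 -m inch '[1,0,0,0,-7, 1,0,0,0,-7, 1,0,0,0,-7, 1,0,0,0,-7, 1,0,0,0,-7]'
python3 -m inch '[1,0,0,0,-7, 1,0,0,0,-7, 1,0,0,0,-7, 1,0,0,0,-7, 1,0,0,0,-7]'
cat >> h.py <<'E'
def wrist(tag):
    from station import bot
    s=bot.state();c=bot.camera("wrist");np.savez(tag+".npz",pos=s["eef_pos"],R=s["ee_rot"],**c);cv2.imwrite(f"pics/{tag}.png",c["img"][:,:,::-1]);return s,c
E
python3 - <<'E'
from h import *
np.set_printoptions(precision=4,suppress=True)
s,c=wrist("w1");print(s["eef_pos"],s["ee_rot"],s["q"]);print(c["camera_matrix"],c["tool_from_camera"])
E
```

```text
clock: 0.52
eef_pos: [0.2793, -0.46, 0.2703]
ee_rot: [[0.964, 0.265, -0.0], [0.265, -0.964, 0.001], [0.0, -0.001, -1.0]]
contact_force: [1.0, -0.1, -0.1]
width: 1.0
gripper_force: 0.0
clock: 0.93
eef_pos: [0.4055, -0.3026, 0.2906]
ee_rot: [[0.964, 0.266, 0.0], [0.266, -0.964, 0.0], [0.0, -0.0, -1.0]]
contact_force: [1.5, -0.4, -0.7]
width: 0.997
gripper_force: 0.0
clock: 1.35
eef_pos: [0.5197, -0.1607, 0.3071]
ee_rot: [[0.964, 0.268, 0.002], [0.268, -0.964, 0.001], [0.002, -0.0, -1.0]]
contact_force: [0.7, -0.7, -0.2]
width: 1.0
gripper_force: 0.0
clock: 1.77
eef_pos: [0.517, -0.1638, 0.3061]
ee_rot: [[0.632, 0.775, -0.001], [0.775, -0.632, 0.0], [-0.0, -0.001, -1.0]]
contact_force: [0.3, -0.0, 0.5]
width: 1.002
gripper_force: 0.0
clock: 2.18
eef_pos: [0.517, -0.164, 0.3061]
ee_rot: [[0.074, 0.997, -0.001], [0.997, -0.074, 0.0], [0.0, -0.001, -1.0]]
contact_force: [0.1, 0.3, 0.3]
width: 1.0
gripper_force: 0.0
[ 0.517  -0.164   0.3061] [[ 0.074   0.9973 -0.0005]
 [ 0.9973 -0.074   0.0004]
 [ 0.0003 -0.0005 -1.    ]] [-17.7636   9.9281 100.0346   0.0117  70.072  -13.5248]
[[325.1923   0.     279.007 ]
 [  0.     325.1923 207.3794]
 [  0.       0.       1.    ]] [[ 0.0005 -0.9646 -0.2639  0.0668]
 [ 1.      0.0007 -0.0005 -0.    ]
 [ 0.0007 -0.2639  0.9646 -0.124 ]
 [ 0.      0.      0.      1.    ]]
```

View pics/w1.png

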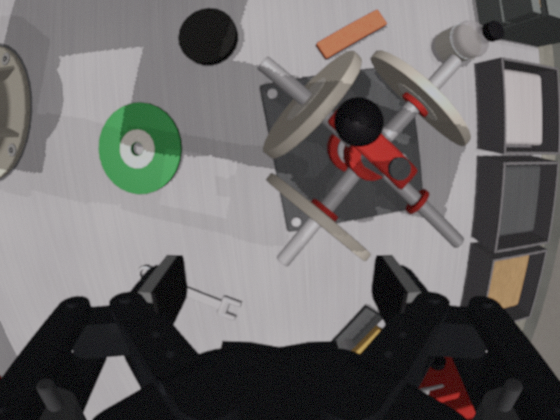

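The wrist view shows the knob at (358,121), the empty hook ending at (460,240), and three hung wheels. Locating knob, plate and hook in the cloud.

```bash
cat >> h.py <<'E'
def sphere(p,r=.016):
    from scipy.optimize import least_squares
    f=lambda c:np.linalg.norm(p-c,axis=1)-r
    return least_squares(f,p.mean(0)-[0,0,.01],loss="soft_l1",f_scale=.001).x
E
python3 - <<'E'
from h import *
np.set_printoptions(precision=4,suppress=True)
d=np.load("w1.npz");P,ok=wcloud(d,d["pos"],d["R"]);x,y,z=P.transpose(2,0,1);I=d["img"].astype(int)
kb=ok&(z>.215)&(z<.25)&(np.hypot(x-.57,y+.1)<.04)&(I.max(2)<80)
print("knob",sphere(P[kb]),z[kb].max(),kb.sum(),"bench",np.median(z[60:240,60:100]))
red=ok&(I[...,0]>110)&(I[...,1]<60)&(z>.18)&(z<.23);print("red",P[red].mean(0))
pl=ok&(abs(z-.014)<.006)&(np.hypot(x-.6065,y+.1364)<.16)&(I.max(2)<90)&(I.max(2)-I.min(2)<25)
pl=cv2.morphologyEx(pl.astype(np.uint8),cv2.MORPH_OPEN,np.ones((3,3)))>0
print("plate",cv2.minAreaRect(P[pl][:,:2].astype(np.float32)),np.median(z[pl]))
a=P[ok&(z>.09)&(z<.17)&(x>.62)&(y<-.15)&(np.hypot(x-.6065,y+.1364)<.16)]
r=np.hypot(a[:,0]-.6065,a[:,1]+.1364)
for lo in range(40,150,10):
    t=(r>lo/1e3)&(r<(lo+10)/1e3)
    if t.sum(): print(lo,t.sum(),np.median(a[t],0),np.percentile(a[t,2],90))
E
```

```text
knob [ 0.5718 -0.1006  0.2262] 0.24391049471870596 1919 bench 0.0006310857538923687
red [ 0.5981 -0.1273  0.1953]
plate ((0.6081571578979492, -0.1368263214826584), (0.19935747981071472, 0.19664889574050903), 5.824488639831543) 0.014335645671907954
40 46 [ 0.6361 -0.1713  0.1194] 0.12279978592371643
50 137 [ 0.6466 -0.1741  0.1226] 0.12440134447629875
60 226 [ 0.6547 -0.1814  0.1254] 0.13331842580301534
70 214 [ 0.6605 -0.1882  0.1281] 0.13393517623492784
80 138 [ 0.6682 -0.1948  0.129 ] 0.1314002354748383
90 141 [ 0.6754 -0.2016  0.1323] 0.13456341736620842
100 137 [ 0.6827 -0.2088  0.1353] 0.13731510684990786
110 130 [ 0.6896 -0.2159  0.1378] 0.14016360998444424
120 130 [ 0.6971 -0.2225  0.1408] 0.14265553684255694
130 74 [ 0.7031 -0.2279  0.1429] 0.14455243417640848
```

```bash
python3 -m inch '[1,22.4,16.7,0,0, 1,22.4,16.7,0,0, 1,22.5,16.6,0,0, 1,0,0,20,0, 1,0,0,20,0]'
python3 -m inch '[1,0,0,20,0, 1,0,0,18,0, 1,0,0,0,0, 0.6,0,0,0,0, 0.3,0,0,0,0]' 25
python3 -m inch '[0,0,0,0,0, 0,0,0,0,0, 0,0,0,0,0, 0,0,0,0,0]' 25
```

```text
clock: 2.65
eef_pos: [0.574, -0.1, 0.2667]
ee_rot: [[0.081, 0.997, 0.003], [0.997, -0.081, -0.0], [0.0, 0.003, -1.0]]
contact_force: [-1.0, -0.6, -0.8]
width: 1.0
gripper_force: 0.0
clock: 3.07
eef_pos: [0.5731, -0.1015, 0.2294]
ee_rot: [[0.081, 0.997, 0.001], [0.997, -0.081, -0.0], [-0.0, 0.001, -1.0]]
contact_force: [0.7, -0.4, 0.9]
width: 0.749
gripper_force: 0.0
clock: 3.4
eef_pos: [0.5727, -0.1014, 0.2294]
ee_rot: [[0.081, 0.997, 0.001], [0.997, -0.081, 0.0], [0.001, 0.001, -1.0]]
contact_force: [-3.3, 3.3, 6.8]
width: 0.359
gripper_force: 25.1
```

Run:
```python
import numpy as np
a=np.radians(np.linspace(134.9,5.9,15));p=52*np.c_[np.cos(a),np.sin(a)];d=np.diff(p,axis=0)
print(np.round(d@np.array([[.081,.997],[.997,-.081]]),1).tolist())
```

```text
[[5.9, 5.9], [4.9, 6.8], [3.7, 7.5], [2.5, 8.0], [1.2, 8.3], [-0.2, 8.4], [-1.5, 8.2], [-2.8, 7.9], [-4.0, 7.3], [-5.1, 6.6], [-6.1, 5.7], [-7.0, 4.6], [-7.6, 3.4], [-8.1, 2.2]]
```

```bash
python3 -m inch '[0,3,3,0,0, 0,2.9,2.9,0,0, 0,4.9,6.8,0,0, 0,3.7,7.5,0,0, 0,2.5,8,0,0]'
python3 -m inch '[0,1.2,8.3,0,0, 0,-0.2,8.4,0,0, 0,-1.5,8.2,0,0, 0,-2.8,7.9,0,0, 0,-4,7.3,0,0]'
python3 -m inch '[0,-5.1,6.6,0,0, 0,-6.1,5.7,0,0, 0,-7,4.6,0,0, 0,-7.6,3.4,0,0, 0,-4.1,1.2,0,0]'
python3 -m inch '[0,-4,1,0,0, 0,0,0,0,0, 0,0,0,0,0]'
python3 - <<'E'
from h import *
from station import bot
np.set_printoptions(precision=4,suppress=True)
c=bot.camera("scene");np.savez("scene1.npz",**c);cv2.imwrite("pics/scene1.png",c["img"][120:330,140:400,::-1].repeat(3,0).repeat(3,1)[:600,:780])
P,ok=cloud(c);x,y,z=P.transpose(2,0,1);I=c["img"].astype(int)
a=np.radians(5.9);u=np.array([-np.cos(a),-np.sin(a)]);q=np.stack([x-.608,y+.1368],-1);al=q@u;la=q@np.array([-u[1],u[0]])
m=ok&(z>.1)&(z<.15)&(al>.09)&(al<.145)&(abs(la)<.04)
for lo in range(40,150,15):
    t=ok&(z>.1)&(z<.16)&(abs(la)<.03)&(al>lo/1e3)&(al<(lo+15)/1e3); 
    if t.sum():print(lo,t.sum(),np.median(la[t]),np.percentile(z[t],[50,95]))
E
```

```text
clock: 3.82
eef_pos: [0.6027, -0.0866, 0.2294]
ee_rot: [[0.08, 0.997, 0.001], [0.997, -0.08, 0.0], [0.0, 0.001, -1.0]]
contact_force: [-1.6, -0.9, 5.5]
width: 0.355
gripper_force: 25.1
clock: 4.23
eef_pos: [0.6424, -0.098, 0.2294]
ee_rot: [[0.08, 0.997, 0.001], [0.997, -0.08, -0.001], [-0.001, 0.001, -1.0]]
contact_force: [-3.9, -2.2, 7.4]
width: 0.353
gripper_force: 25.3
clock: 4.65
eef_pos: [0.6608, -0.1305, 0.2294]
ee_rot: [[0.081, 0.997, 0.0], [0.997, -0.081, -0.002], [-0.002, 0.0, -1.0]]
contact_force: [-4.9, -1.2, 8.7]
width: 0.355
gripper_force: 25.3
clock: 4.9
eef_pos: [0.6612, -0.1342, 0.2294]
ee_rot: [[0.081, 0.997, 0.0], [0.997, -0.081, -0.001], [-0.001, 0.0, -1.0]]
contact_force: [-5.0, -1.2, 7.5]
width: 0.354
gripper_force: 25.2
40 32 -0.0056194605045999406 [0.1206 0.1256]
55 62 -0.00790231919673217 [0.1245 0.1327]
70 30 -0.00679620517856004 [0.1286 0.1328]
85 25 -0.0061524108741181065 [0.1309 0.1355]
100 34 -0.0065392536269257 [0.1358 0.1399]
115 30 -0.007331061902433149 [0.1392 0.145 ]
130 5 -0.00964516446131354 [0.1389 0.1434]
```

View pics/scene1.png

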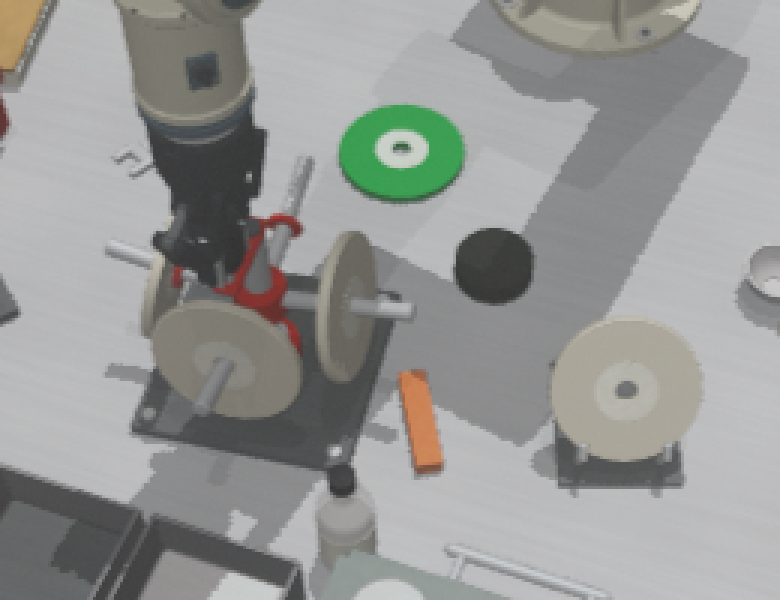

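```bash
python3 -m inch '[0.5,0,0,0,0, 0.8,0,0,0,0, 1,0,0,0,0, 1,0,0,0,0, 1,0,0,-10,0]'
python3 -m inch '[1,0,0,-35,0, 1,0,0,-35,0, 1,-24.7,-31.5,0,0, 1,-24.7,-31.5,0,0, 1,-24.7,-31.5,0,0]'
python3 -m inch '[1,0,0,0,0, 1,0,0,0,0]'
cat > meas.py <<'E'
import sys
from h import *
np.set_printoptions(precision=4,suppress=True)
s,d=wrist(sys.argv[1]);P,ok=wcloud(d,s["eef_pos"],s["ee_rot"]);x,y,z=P.transpose(2,0,1);I=d["img"].astype(int)
kb=ok&(z>.215)&(z<.25)&(np.hypot(x-.66,y+.1325)<.04)&(I.max(2)<80);print(kb.sum())
if kb.sum()>50: print("knob",sphere(P[kb]))
pl=ok&(abs(z-.014)<.006)&(np.hypot(x-.607,y+.1366)<.16)&(I.max(2)<90)&(I.max(2)-I.min(2)<25)
pl=cv2.morphologyEx(pl.astype(np.uint8),cv2.MORPH_OPEN,np.ones((3,3)))>0
rc=cv2.minAreaRect(P[pl][:,:2].astype(np.float32));print("plate",rc)
m=ok&(z>.09)&(z<.17)&(x<.59)&(abs(y+.143)<.025);a=P[m]
r=np.hypot(a[:,0]-.6075,a[:,1]+.1367);L=[]
for lo in range(40,150,8):
    t=(r>lo/1e3)&(r<(lo+8)/1e3)
    if t.sum()>20:
        top=a[t];mid=(np.percentile(top[:,1],3)+np.percentile(top[:,1],97))/2
        L.append((top[:,0].mean(),mid,np.percentile(top[:,2],95)));print(lo,t.sum(),np.round(L[-1],4),np.round(np.ptp(top[:,1]),4))
L=np.array(L)
s=L[(L[:,0]<.523)];f=np.polyfit(s[:,0],s[:,1],1);print("hook az(deg, 180+)",np.degrees(np.arctan(f[0])),"slope",np.degrees(np.arctan(-np.polyfit(s[:,0],s[:,2],1)[0])),"y at x=.528",np.polyval(f,.528))
E
python3 meas.py w2
```

```text
clock: 5.37
eef_pos: [0.6602, -0.1328, 0.2365]
ee_rot: [[0.08, 0.997, -0.003], [0.997, -0.08, 0.001], [0.0, -0.003, -1.0]]
contact_force: [-1.1, 0.1, 0.5]
width: 0.994
gripper_force: 0.0
clock: 5.78
eef_pos: [0.5605, -0.1996, 0.3096]
ee_rot: [[0.079, 0.997, 0.002], [0.997, -0.079, -0.001], [-0.001, 0.002, -1.0]]
contact_force: [0.3, -1.3, -0.3]
width: 1.0
gripper_force: 0.0
clock: 5.95
eef_pos: [0.5599, -0.2004, 0.3095]
ee_rot: [[0.082, 0.997, 0.001], [0.997, -0.082, -0.0], [-0.0, 0.001, -1.0]]
contact_force: [0.6, 1.4, 0.7]
width: 0.999
gripper_force: 0.0
1603
knob [ 0.6611 -0.1324  0.2262]
plate ((0.6087695360183716, -0.13765035569667816), (0.2001386433839798, 0.19684873521327972), 5.627041816711426)
40 137 [ 0.5638 -0.1403  0.1234] 0.0164
48 138 [ 0.5559 -0.141   0.1244] 0.0158
56 140 [ 0.5478 -0.1417  0.1263] 0.0157
64 245 [ 0.5403 -0.1427  0.1347] 0.031
72 164 [ 0.5324 -0.1426  0.1301] 0.0301
80 146 [ 0.5239 -0.1436  0.1326] 0.0159
88 151 [ 0.5159 -0.1442  0.1352] 0.0161
96 149 [ 0.5079 -0.1445  0.1371] 0.0161
104 145 [ 0.5001 -0.1455  0.1397] 0.0158
112 151 [ 0.492  -0.1465  0.1419] 0.0163
120 152 [ 0.484  -0.147   0.1439] 0.016
128 95 [ 0.4774 -0.1475  0.145 ] 0.0161
hook az(deg, 180+) 5.285388598695293 slope 14.839695087135311 y at x=.528 -0.14291278128186874
```

View pics/w2.png

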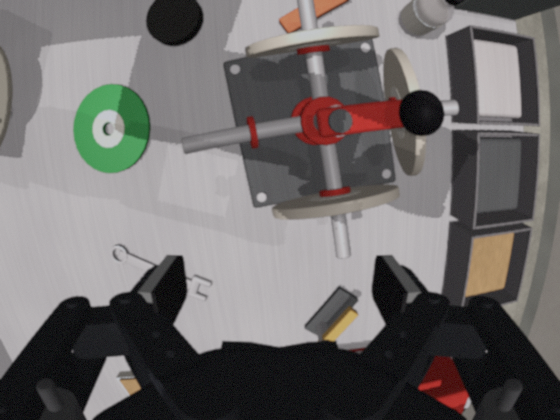

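The hook now faces the front: azimuth about 5° against the plate's 5.6–6°, with the knob at (420,112). Its outer part rises about 14.8°, so the end is bent high. Moving to the stand.

```bash
python3 -m inch '[1,16,-2,0,0, 1,33,-3.8,0,0, 1,33,-3.8,0,0, 1,33,-3.8,0,0, 1,33,-3.8,0,0]'
python3 -m inch '[1,33,-3.8,0,0, 1,33,-3.8,0,0, 1,33,-3.8,0,0, 1,33,-3.8,0,0, 1,17,-2,0,0]'
python3 -m inch '[1,0,0,0,-6, 1,0,0,0,-6, 1,0,0,0,-6, 1,0,0,0,-6, 1,0,0,0,0]'
python3 - <<'E'
from h import *
np.set_printoptions(precision=4,suppress=True)
s,d=wrist("w3");print(s["eef_pos"],s["ee_rot"][:,1],s["q"][5]);P,ok=wcloud(d,s["eef_pos"],s["ee_rot"]);x,y,z=P.transpose(2,0,1)
t=np.radians(19);nn=np.array([np.cos(.611)*np.cos(t),np.cos(.611)*np.sin(t),np.sin(.611)]);c0=np.array([.581,.1857,.082])
m=ok&(np.linalg.norm(P-c0,axis=-1)<.09)&(abs((P-c0)@nn-.005)<.006);p=P[m]
for _ in range(5):
    mm,n=plane(p);dd=abs((p-mm)@n);p=p[dd<.003]
n*=np.sign(n[2]);print("n",n,"tilt",np.degrees(np.arcsin(n[2])),"yaw",np.degrees(np.arctan2(n[1],n[0])),len(p))
q=(ok&(np.linalg.norm(P-c0,axis=-1)<.09)&(abs((P-mm)@n)<.003)).astype(np.uint8)
q=cv2.morphologyEx(q,cv2.MORPH_OPEN,np.ones((3,3)));ct=max(cv2.findContours(q,cv2.RETR_EXTERNAL,cv2.CHAIN_APPROX_NONE)[0],key=cv2.contourArea)[:,0]
b=P[ct[:,1],ct[:,0]];ez=np.array([0,0,1])-n*n[2];ez/=np.linalg.norm(ez);ey=np.cross(ez,n)
B=np.c_[(b-mm)@ey,(b-mm)@ez]
for _ in range(6):
    cc,r=circ(B);e=abs(np.linalg.norm(B-cc,axis=1)-r);B=B[e<max(.0015,np.median(e)*2)]
cen=mm+ey*cc[0]+ez*cc[1]-n*.005;print("centre",cen,r,len(B),"rim top",cen+.065*ez)
rim=cen+.065*ez;nh=n[:2]/np.linalg.norm(n[:2]);tg=np.r_[rim[:2]+nh*.0067,rim[2]+.003];print("target TCP",tg,"tool shift",s["ee_rot"].T@(tg-s["eef_pos"])*1e3)
E
```

```text
clock: 6.42
eef_pos: [0.5566, -0.0482, 0.3086]
ee_rot: [[0.08, 0.997, 0.001], [0.997, -0.08, 0.0], [0.0, 0.001, -1.0]]
contact_force: [0.8, -1.2, -0.6]
width: 0.999
gripper_force: 0.0
clock: 6.83
eef_pos: [0.551, 0.1039, 0.3086]
ee_rot: [[0.078, 0.997, 0.001], [0.997, -0.078, 0.001], [0.002, 0.0, -1.0]]
contact_force: [0.5, -0.2, -0.0]
width: 0.995
gripper_force: 0.0
clock: 7.25
eef_pos: [0.5513, 0.1008, 0.3084]
ee_rot: [[-0.338, 0.941, 0.0], [0.941, 0.338, 0.0], [0.0, 0.0, -1.0]]
contact_force: [0.3, -0.9, -0.9]
width: 0.998
gripper_force: 0.0
[0.5513 0.1008 0.3084] [0.9412 0.3379 0.0004] -9.556227561239998
n [0.7647 0.2752 0.5827] tilt 35.64021837075838 yaw 19.791023808728795 5241
centre [0.5787 0.1843 0.0818] 0.06357362365020115 238 rim top [0.543  0.1715 0.1346]
target TCP [0.5493 0.1738 0.1376] tool shift [ 69.3205  22.7656 170.8586]
```

View pics/w3.png

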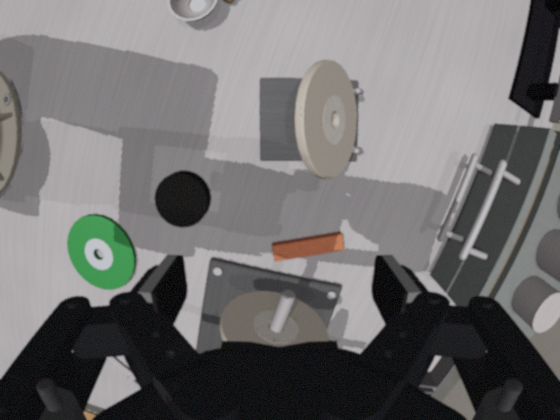

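The view shows the wheel's face at (327,118) with its bore at (337,121), and the tool yaw matches. Descending, then closing gently.

```bash
python3 -m inch '[1,17,6,0,0, 1,35,11.3,0,0, 1,17.3,5.5,10,0, 1,0,0,30,0, 1,0,0,35,0]'
python3 -m inch '[1,0,0,35,0, 1,0,0,30,0, 1,0,0,20,0, 0.8,0,0,11,0, 0.6,0,0,0,0]' 20
python3 -m inch '[0.45,0,0,0,0, 0.4,0,0,0,0, 0.35,0,0,0,0, 0.3,0,0,0,0, 0.27,0,0,0,0]' 20
python3 -m inch '[0.24,0,0,0,0, 0.21,0,0,0,0, 0.18,0,0,0,0, 0.15,0,0,0,0, 0.15,0,0,0,0]' 20
```

```text
clock: 7.72
eef_pos: [0.5509, 0.1748, 0.2346]
ee_rot: [[-0.33, 0.944, 0.005], [0.944, 0.33, 0.002], [0.0, 0.006, -1.0]]
contact_force: [0.9, 0.0, 0.1]
width: 1.001
gripper_force: 0.0
clock: 8.13
eef_pos: [0.548, 0.1724, 0.135]
ee_rot: [[-0.33, 0.944, -0.004], [0.944, 0.33, -0.001], [0.0, -0.004, -1.0]]
contact_force: [-1.0, 0.8, 0.2]
width: 0.748
gripper_force: 0.0
clock: 8.55
eef_pos: [0.5497, 0.1726, 0.1384]
ee_rot: [[-0.332, 0.943, 0.002], [0.943, 0.332, 0.001], [-0.0, 0.002, -1.0]]
contact_force: [-0.2, 0.2, -0.5]
width: 0.265
gripper_force: 0.0
clock: 8.97
eef_pos: [0.5498, 0.1727, 0.1379]
ee_rot: [[-0.332, 0.943, 0.002], [0.943, 0.332, 0.001], [-0.0, 0.002, -1.0]]
contact_force: [1.8, 0.1, 5.3]
width: 0.207
gripper_force: 19.6
```

```bash
python3 -m inch '[0.1,0,-1.7,-2.4,0, 0.1,0,-3.5,-4.9,0, 0.1,0,-5.8,-8.1,0, 0.1,0,-5.8,-8.1,0, 0.1,0,-5.8,-8.1,0]'
python3 -m inch '[0.1,0,-5.8,-8.1,0, 0.1,0,-5.8,-8.1,0, 0.1,0,-5.8,-8.1,0, 0.1,0,-5.8,-8.1,0, 0.1,0,-5.8,-8.1,0]'
python3 -m inch '[0.1,0,-5.8,-8.1,0, 0.1,0,-5.8,-8.1,0, 0.1,0,-5.8,-8.1,0, 0.1,0,-3.5,-4.9,0, 0.1,0,-1.7,-2.4,0]'
python3 -m inch '[0.1,0,0,-10,0, 0.1,0,0,-15,0, 0.1,0,0,-15,0, 0.1,0,0,-10,0, 0.1,0,0,0,0]'
cat > wv.py <<'E'
import sys
from h import *
from station import bot
np.set_printoptions(precision=4,suppress=True)
s=bot.state();print(s["eef_pos"],s["ee_rot"][:,1],s["q"][5],s["width"],s["gripper_force"])
c=bot.camera("scene");np.savez(sys.argv[1]+".npz",**c);P,ok=cloud(c)
T=P-s["eef_pos"];L=T@s["ee_rot"]   # tool coords
I=c["img"].astype(int)
m=ok&(abs(L[...,0])<.07)&(abs(L[...,1])<.085)&(L[...,2]>.022)&(L[...,2]<.14)&(I[...,0]-I[...,2]>12)&(I[...,0]-I[...,2]<70)&(I.max(2)>70)
p=L[m];print(len(p))
for _ in range(6):
    mm,n=plane(p);d=abs((p-mm)@n);p=p[d<max(.0025,np.median(d)*2)]
n*=np.sign(n[1]);print("tool-frame normal",n,"lean deg(+ = y-normal points tool +z/down)",np.degrees(np.arctan2(n[2],n[1])),"yaw",np.degrees(np.arctan2(n[0],n[1])),len(p),"mean",mm)
# lowest point, lateral ext
print("z range",np.percentile(p[:,2],[1,99.5]),"x range",np.percentile(p[:,0],[.5,99.5]))
ez=np.array([0,0,1])-n*n[2];ez/=np.linalg.norm(ez);ex=np.cross(n,ez)
w=m&(abs((L-mm)@n)<.004);b=max(cv2.findContours(w.astype(np.uint8),cv2.RETR_EXTERNAL,cv2.CHAIN_APPROX_NONE)[0],key=cv2.contourArea)[:,0]
b=L[b[:,1],b[:,0]];b=b[b[:,2]>.04];B=np.c_[(b-mm)@ex,(b-mm)@ez]
from scipy.optimize import least_squares
f=lambda q:np.linalg.norm(B-q,axis=1)-.0645
q=least_squares(f,[0,0],loss="soft_l1",f_scale=.001).x;face=mm+q[0]*ex+q[1]*ez
v=np.array(P[200,200]);print("face centre(tool)",face,"rms",np.sqrt((f(q)**2).mean()),"centre if far face",face-n*.005,"if near face",face+n*.005)
cv2.imwrite("pics/"+sys.argv[1]+".png",c["img"][60:330,180:440,::-1].repeat(2,0).repeat(2,1))
E
python3 wv.py v1
```

```text
clock: 9.38
eef_pos: [0.5282, 0.1651, 0.1689]
ee_rot: [[-0.332, 0.943, 0.001], [0.943, 0.332, 0.0], [0.0, 0.001, -1.0]]
contact_force: [5.0, 1.3, -3.3]
width: 0.206
gripper_force: 19.2
clock: 9.8
eef_pos: [0.4981, 0.1545, 0.2091]
ee_rot: [[-0.332, 0.943, -0.004], [0.943, 0.332, -0.001], [0.0, -0.004, -1.0]]
contact_force: [2.3, 0.9, -3.7]
width: 0.104
gripper_force: 20.6
clock: 10.22
eef_pos: [0.4788, 0.1477, 0.242]
ee_rot: [[-0.332, 0.943, 0.001], [0.943, 0.332, 0.0], [-0.0, 0.001, -1.0]]
contact_force: [0.6, 0.3, -3.7]
width: 0.109
gripper_force: 20.0
clock: 10.63
eef_pos: [0.4804, 0.1482, 0.2933]
ee_rot: [[-0.332, 0.943, 0.004], [0.943, 0.332, 0.001], [-0.0, 0.004, -1.0]]
contact_force: [1.2, 0.7, -4.4]
width: 0.106
gripper_force: 20.0
[0.4804 0.1482 0.2933] [0.9432 0.3323 0.0037] -2.4324947055329185 0.10590160433853887 19.965802431106567
42
tool-frame normal [-0.0061  0.9998  0.0201] lean deg(+ = y-normal points tool +z/down) 1.1495589573458405 yaw -0.35191893031213556 27 mean [0.0007 0.0033 0.0413]
z range [0.0226 0.0864] x range [-0.05    0.0542]
face centre(tool) [0.0007 0.0033 0.0413] rms nan centre if far face [ 0.0007 -0.0017  0.0412] if near face [0.0007 0.0083 0.0414]wv.py:22: RuntimeWarning: Mean of empty slice.
  v=np.array(P[200,200]);print("face centre(tool)",face,"rms",np.sqrt((f(q)**2).mean()),"centre if far face",face-n*.005,"if near face",face+n*.005)
  ret = ret.dtype.type(ret / rcount)
```

View pics/v1.png

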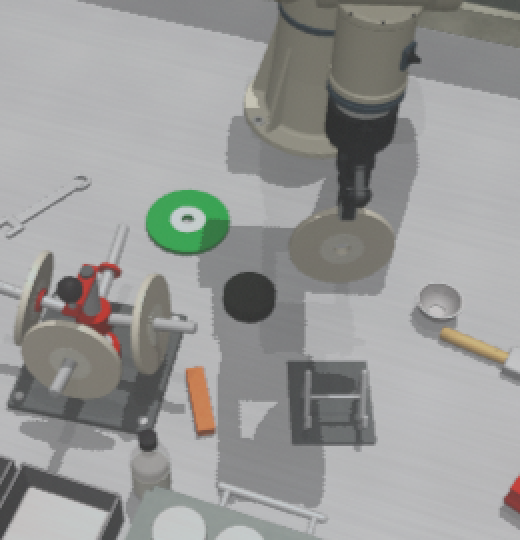

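The wheel is held upright at crop (341,245) and the stand is empty. Measuring where the wheel sits in the tool frame.

```bash
sed -i 's/&(I\[...,0\]-I\[...,2\]>12).*$/\&(abs(L[...,1])<.025)/; s/b=b\[b\[:,2\]>.04\]/b=b[b[:,2]>.03]/' wv.py; python3 wv.py v2
python3 - <<'E'
from h import *
# wrist view of bore unlikely; top view for yaw skipped
E
```

```text
[0.4798 0.148  0.292 ] [0.9432 0.3322 0.0022] -2.430740042645249 0.10870641444733109 19.969256222248077
1414
tool-frame normal [-0.0036  0.9999 -0.0126] lean deg(+ = y-normal points tool +z/down) -0.7242846673913761 yaw -0.20554625785269517 1169 mean [0.0027 0.0061 0.0756]
z range [0.0235 0.1362] x range [-0.0593  0.0644]
face centre(tool) [0.0026 0.0061 0.0729] rms 0.0028605699459576628 centre if far face [0.0026 0.0011 0.073 ] if near face [0.0026 0.0111 0.0728]
```

```bash
python3 -m inch '[0.05,0,0,0,3, 0.05,0,0,0,6, 0.05,0,0,0,5.4, 0.05,-8,-1.5,0,0, 0.05,-16,-3.1,0,0]'
python3 -m inch '[0.05,-25,-4.8,0,0, 0.05,-25,-4.8,0,0, 0.05,-25,-4.8,0,0, 0.05,-25,-4.8,0,0, 0.05,-25,-4.8,0,0]'
python3 -m inch '[0.05,-25,-4.8,0,0, 0.05,-25,-4.8,0,0, 0.05,-25,-4.8,0,0, 0.05,-25,-4.8,0,0, 0.05,-25,-4.8,0,0]'
python3 -m inch '[0.05,-15,-2.9,0,0, 0.05,-8,-1.5,8,0, 0.05,0,0,18,0, 0.05,0,0,20,0, 0.05,0,0,20,0]'
python3 -m inch '[0.05,0,0,10,0, 0.05,0,0,4,0, 0.05,0,0,0,0]'
python3 wv.py v3
python3 - <<'E'
import cv2,numpy as np
c=np.load('v3.npz')["img"][165:285,160:320,::-1];cv2.imwrite('pics/v3c.png',cv2.resize(c,(800,600),interpolation=cv2.INTER_CUBIC))
E
```

```text
clock: 11.15
eef_pos: [0.4763, 0.1238, 0.29]
ee_rot: [[-0.091, 0.996, -0.001], [0.996, 0.091, 0.0], [0.0, -0.001, -1.0]]
contact_force: [0.7, -1.6, -4.6]
width: 0.106
gripper_force: 20.0
clock: 11.57
eef_pos: [0.4627, -0.0047, 0.2902]
ee_rot: [[-0.091, 0.996, -0.001], [0.996, 0.091, -0.0], [-0.0, -0.001, -1.0]]
contact_force: [1.0, -0.1, -3.8]
width: 0.107
gripper_force: 20.0
clock: 11.98
eef_pos: [0.4495, -0.1313, 0.2903]
ee_rot: [[-0.091, 0.996, -0.001], [0.996, 0.091, 0.0], [0.0, -0.001, -1.0]]
contact_force: [0.4, 0.7, -3.8]
width: 0.111
gripper_force: 20.0
clock: 12.4
eef_pos: [0.4476, -0.153, 0.2234]
ee_rot: [[-0.089, 0.996, -0.0], [0.996, 0.089, 0.0], [0.0, -0.0, -1.0]]
contact_force: [0.3, 0.2, -4.8]
width: 0.109
gripper_force: 20.0
clock: 12.65
eef_pos: [0.4476, -0.1527, 0.2099]
ee_rot: [[-0.088, 0.996, -0.002], [0.996, 0.088, 0.001], [0.001, -0.002, -1.0]]
contact_force: [-0.2, -1.4, -2.0]
width: 0.106
gripper_force: 20.0
[ 0.4476 -0.1527  0.2099] [ 0.9961  0.0884 -0.0021] -24.093177729327437 0.10621835970426872 19.959990978240967
1042
tool-frame normal [-0.0031  1.     -0.0084] lean deg(+ = y-normal points tool +z/down) -0.48006412976575275 yaw -0.1770730733524093 808 mean [0.0035 0.0049 0.0746]
z range [0.0236 0.1356] x range [-0.0582  0.0647]
face centre(tool) [0.0045 0.0049 0.0708] rms 0.013469115164738775 centre if far face [ 0.0045 -0.0001  0.0708] if near face [0.0045 0.0099 0.0708]
```

View pics/v3c.png

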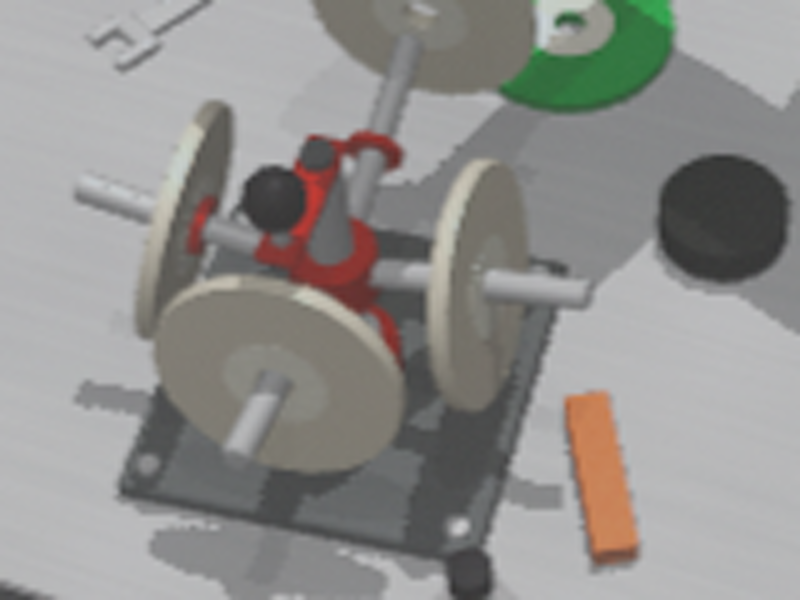

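The crop shows the wheel bore at about (420,10), just behind the hook's free end at (405,45). Comparing bore and bar axis numerically in the same view.

```bash
cat > rel.py <<'E'
import sys
from h import *
from scipy.optimize import least_squares
from station import bot
np.set_printoptions(precision=4,suppress=True)
s=bot.state();pos,R=s["eef_pos"],s["ee_rot"]
def bar(P,ok):
    L=(P-np.array([.4705,-.148,.138]))@R   # approx tip frame
    x,y,z=L.transpose(2,0,1)
    m=ok&(abs(x)<.012)&(y>.012)&(y<.055)&(abs(z-.262*y)<.014)
    p=L[m]
    f=lambda q:np.hypot(p[:,0]-q[0]-q[1]*p[:,1],(p[:,2]-q[2]-q[3]*p[:,1])/np.sqrt(1+q[3]**2))-.008
    q=least_squares(f,[0,0,0,.26],loss="soft_l1",f_scale=.001).x
    t=np.array([[q[0]+q[1]*y,y,q[2]+q[3]*y] for y in (0,.05)])@R.T+np.array([.4705,-.148,.138])
    mm=ok&(abs(x-q[0])<.009)&(y<.03)&(y>-.02)&(abs(z-q[2]-.262*y)<.012)
    return t,q,len(p),np.percentile(y[mm],1)
d=np.load("w2.npz");P,ok=wcloud(d,d["pos"],d["R"]);print("wrist bar",*bar(P,ok))
c=bot.camera("scene");P,ok=cloud(c);print("scene bar",*bar(P,ok))
L=(P-pos)@R
# front face plane offset
m=ok&(abs(L[...,0])<.06)&(abs(L[...,1])<.02)&(L[...,2]>.03)&(L[...,2]<.13)
fy=np.median(L[m][:,1]);print("face y",fy)
K=c["camera_matrix"];T=c["camera_from_world"];o=-T[:3,:3].T@T[:3,3]
v,u=np.mgrid[:420,:560];D=np.linalg.solve(K,np.stack([u,v,np.ones_like(u)]).reshape(3,-1).astype(float)).T@T[:3,:3]
oL=(o-pos)@R;DL=D@R;k=(fy-oL[1])/DL[:,1];H=(oL+DL*k[:,None]).reshape(420,560,3)  # ray hits on face plane
near=np.hypot(H[...,0]-.003,H[...,2]-.072)<.016
hole=near&ok&(L[...,1]<fy-.002)
print("hole px",hole.sum(),"centre on face (tool)",H[hole].mean(0),"range",H[hole].min(0),H[hole].max(0))
w=m&(abs(L[...,1]-fy)<.003);print("bottom z",np.percentile(H[w][:,2],99.8),"x",np.percentile(H[w][:,0],[.2,99.8]))
E
python3 rel.py
```

```text
wrist bar [[ 0.4705 -0.1484  0.1387]
 [ 0.5203 -0.1438  0.1242]] [-0.0004  0.0025 -0.0007  0.2899] 795 0.004189599866389372
scene bar [[ 0.4702 -0.1449  0.1396]
 [ 0.5202 -0.1423  0.1227]] [ 0.0032 -0.0374 -0.0016  0.3376] 96 -0.019261502568455248
face y 0.0050762329827924516
hole px 27 centre on face (tool) [0.0036 0.0051 0.0744] range [-0.0122  0.0051  0.0645] [0.0165 0.0051 0.0833]
bottom z 0.13028754650415497 x [-0.0583  0.0596]
```

```bash
cat >> rel.py <<'E'
n,lab=cv2.connectedComponents(hole.astype(np.uint8))
for i in range(1,n):
    g=lab==i
    if g.sum()>3: print("comp",g.sum(),H[g].mean(0),H[g].min(0),H[g].max(0),"uv",u[g].mean(),v[g].mean())
w=ok&(abs(L[...,1]-fy)<.0025)&(abs(H[...,0])<.08)&(H[...,2]>.025)&(H[...,2]<.16)
ct=max(cv2.findContours(w.astype(np.uint8),cv2.RETR_EXTERNAL,cv2.CHAIN_APPROX_NONE)[0],key=cv2.contourArea)[:,0]
b=H[ct[:,1],ct[:,0]][:,[0,2]];b=b[b[:,1]>.035]
f=lambda q:np.linalg.norm(b-q,axis=1)-.0645
print("outline centre x,z",least_squares(f,[.002,.072],loss="soft_l1",f_scale=.001).x,len(b),"outline z max",b[:,1].max(),"x",b[:,0].min(),b[:,0].max())
g=c["img"].astype(int).mean(2);vv,uu=np.where(near);print(np.round(g[vv.min():vv.max()+1,uu.min():uu.max()+1]).astype(int),uu.min(),vv.min())
E
python3 rel.py | tail -22
```

```text
wrist bar [[ 0.4705 -0.1484  0.1387]
 [ 0.5203 -0.1438  0.1242]] [-0.0004  0.0028 -0.0007  0.291 ] 797 0.004193358429587816
scene bar [[ 0.4704 -0.1469  0.1396]
 [ 0.5202 -0.1417  0.1232]] [ 0.0011  0.015  -0.0016  0.3272] 94 -0.019125171840151257
face y 0.005069495255442952
hole px 23 centre on face (tool) [0.003  0.0051 0.074 ] range [-0.012   0.0051  0.0638] [0.011  0.0051 0.0817]
bottom z 0.13095610183398004 x [-0.0587  0.06  ]
comp 22 [0.0037 0.0051 0.074 ] [-0.0038  0.0051  0.0638] [0.011  0.0051 0.0817] uv 243.5 167.0
outline centre x,z [0.0044 0.0709] 101 outline z max 0.14011933728230952 x -0.05933873913830423 0.06775473928303921
[[126 125 125 124 123 123 122 123 124 123 119]
 [126 126 123 124 127 127 124 122 123 122 120]
 [125 125 120 128 150 150 138 127 124 125 123]
 [124 123 114 121 154 169 168 153 128 123 124]
 [123 123 117 117 129 146 163 165 147 123 122]
 [124 123 123 126 131 135 137 132 123 117 122]
 [125 124 125 130 135 135 135 130 122 121 123]
 [124 125 125 124 127 133 133 129 121 124 123]] 238 163
```

```bash
python3 -m inch '[0.05,1.4,2,-2,0, 0.05,0,5,0,0, 0.05,0,5,0,0, 0.05,0,4,0,0, 0.05,0,2,0,0]'
python3 -m inch '[0.05,0,2,0.3,0, 0.05,0,2,0.5,0, 0.05,0,2,0.5,0, 0.05,0,2,0.5,0, 0.05,0,0,0,0]'
python3 -m inch '[0.05,0,2,0.5,0, 0.05,0,2,0.5,0, 0.05,0,0,0,0]'
```

```text
clock: 13.22
eef_pos: [0.4671, -0.1501, 0.2133]
ee_rot: [[-0.087, 0.996, 0.001], [0.996, 0.087, -0.0], [-0.0, 0.001, -1.0]]
contact_force: [-0.5, -0.7, -3.8]
width: 0.109
gripper_force: 19.9
clock: 13.63
eef_pos: [0.4743, -0.1494, 0.2111]
ee_rot: [[-0.087, 0.996, 0.0], [0.996, 0.087, 0.0], [0.0, 0.0, -1.0]]
contact_force: [0.3, 0.4, -4.1]
width: 0.106
gripper_force: 19.9
clock: 13.88
eef_pos: [0.478, -0.1491, 0.2103]
ee_rot: [[-0.087, 0.996, -0.001], [0.996, 0.087, 0.0], [0.0, -0.001, -1.0]]
contact_force: [-2.5, -0.5, 0.1]
width: 0.107
gripper_force: 20.4
```

```bash
python3 -m inch '[0.05,0,2,0,0, 0.05,0,2,0.3,0, 0.05,0,0,0,0]'
python3 -m inch '[0.05,0,2,0.5,0, 0.05,0,2,0.5,0, 0.05,0,0,0,0]'
python3 rel.py | grep -v '^\[\|^ \[' ; python3 wv.py v4 | tail -4
```

```text
clock: 14.13
eef_pos: [0.4822, -0.1488, 0.2102]
ee_rot: [[-0.087, 0.996, 0.0], [0.996, 0.087, -0.0], [-0.0, 0.0, -1.0]]
contact_force: [-3.5, 0.5, 4.0]
width: 0.108
gripper_force: 21.4
clock: 14.38
eef_pos: [0.4864, -0.1486, 0.2096]
ee_rot: [[-0.087, 0.996, 0.001], [0.996, 0.087, -0.001], [-0.001, 0.001, -1.0]]
contact_force: [-5.6, 0.5, 9.5]
width: 0.107
gripper_force: 28.0
wrist bar [[ 0.4705 -0.1484  0.1387]
scene bar [[ 0.4705 -0.1475  0.1388]
face y -0.0021527571212908163
hole px 8 centre on face (tool) [ 0.0078 -0.0022  0.0736] range [-0.007  -0.0022  0.0644] [ 0.0164 -0.0022  0.0857]
bottom z 0.10642507963058885 x [-0.0578  0.0606]
outline centre x,z [0.0053 0.1159] 185 outline z max 0.09572532473056328 x -0.05817882251003803 0.06966515045677768
932
tool-frame normal [0.0037 0.9929 0.1191] lean deg(+ = y-normal points tool +z/down) 6.840984524695296 yaw 0.2160646828110007 717 mean [ 0.0076 -0.002   0.0713]
z range [0.0239 0.134 ] x range [-0.0566  0.0678]
face centre(tool) [ 0.0054 -0.002   0.0709] rms 0.02106951788981462 centre if far face [ 0.0054 -0.007   0.0703] if near face [0.0055 0.003  0.0715]
```

```bash
python3 -m inch '[0.05,0,0,-1,0, 0.05,0,0,-1,0, 0.05,0,0,0,0]'
python3 -m inch '[0.05,0,1,0,0, 0.05,0,1,0,0, 0.05,0,0,0,0]'
python3 wv.py v4 | tail -4
```

```text
clock: 14.73
eef_pos: [0.486, -0.1482, 0.2104]
ee_rot: [[-0.087, 0.996, 0.0], [0.996, 0.087, 0.0], [0.0, 0.0, -1.0]]
contact_force: [0.2, 0.3, -7.0]
width: 0.109
gripper_force: 19.7
clock: 14.98
eef_pos: [0.4877, -0.1481, 0.2105]
ee_rot: [[-0.087, 0.996, -0.001], [0.996, 0.087, 0.0], [0.0, -0.001, -1.0]]
contact_force: [-1.3, -1.2, -6.5]
width: 0.108
gripper_force: 20.6
1010
tool-frame normal [-0.001   0.9984  0.0558] lean deg(+ = y-normal points tool +z/down) 3.1974972152107837 yaw -0.057807717961784404 784 mean [0.0072 0.0013 0.0732]
z range [0.024  0.1381] x range [-0.0583  0.0669]
face centre(tool) [0.0043 0.0013 0.0728] rms 0.020295915863512922 centre if far face [ 0.0043 -0.0037  0.0725] if near face [0.0043 0.0063 0.073 ]
```

```bash
python3 -m inch '[0.05,0,1.5,0.5,0, 0.05,0,1.5,0.5,0, 0.05,0,0,0,0]'
python3 -m inch '[0.05,0,1.5,0.5,0, 0.05,0,1.5,0.5,0, 0.05,0,0,0,0]'
python3 wv.py v4 | tail -4
```

```text
clock: 15.28
eef_pos: [0.491, -0.1478, 0.2096]
ee_rot: [[-0.087, 0.996, -0.001], [0.996, 0.087, 0.0], [0.0, -0.0, -1.0]]
contact_force: [-1.6, -0.4, -5.3]
width: 0.107
gripper_force: 20.9
clock: 15.53
eef_pos: [0.4941, -0.1476, 0.2087]
ee_rot: [[-0.087, 0.996, -0.0], [0.996, 0.087, 0.0], [0.0, -0.0, -1.0]]
contact_force: [-1.5, -0.6, -7.2]
width: 0.104
gripper_force: 20.9
1008
tool-frame normal [-0.0007  0.9982  0.0597] lean deg(+ = y-normal points tool +z/down) 3.424121154056568 yaw -0.04048762863308794 795 mean [0.0073 0.001  0.0726]
z range [0.0246 0.136 ] x range [-0.0594  0.0659]
face centre(tool) [0.0047 0.0011 0.0719] rms 0.02019546862354988 centre if far face [ 0.0047 -0.0039  0.0716] if near face [0.0047 0.006  0.0722]
```

```bash
python3 -m inch '[0.05,0,1,1,0, 0.05,0,2,0.8,0, 0.05,0,2,0.7,0, 0.05,0,0,0,0]'
python3 -m inch '[0.05,0,2,0.6,0, 0.05,0,2,0.6,0, 0.05,0,2,0.6,0, 0.05,0,0,0,0]'
python3 wv.py v4 | tail -4
```

```text
clock: 15.92
eef_pos: [0.4997, -0.1473, 0.2065]
ee_rot: [[-0.087, 0.996, 0.001], [0.996, 0.087, -0.0], [-0.0, 0.001, -1.0]]
contact_force: [-0.2, 0.4, -5.5]
width: 0.111
gripper_force: 20.0
clock: 16.25
eef_pos: [0.5055, -0.1467, 0.2046]
ee_rot: [[-0.087, 0.996, 0.001], [0.996, 0.087, -0.0], [-0.0, 0.001, -1.0]]
contact_force: [-0.1, -0.2, -4.2]
width: 0.109
gripper_force: 20.0
988
tool-frame normal [0.0019 0.9993 0.0364] lean deg(+ = y-normal points tool +z/down) 2.086571415377685 yaw 0.10923175239603039 770 mean [0.0071 0.0023 0.0716]
z range [0.0243 0.1331] x range [-0.0566  0.0662]
face centre(tool) [0.005  0.0023 0.0696] rms 0.022854015922881263 centre if far face [ 0.005  -0.0027  0.0695] if near face [0.005  0.0073 0.0698]
```

```bash
python3 -m inch '[0.05,0,2,0.6,0, 0.05,0,2,0.6,0, 0.05,0,2,0.6,0, 0.05,0,0,0,0]'
python3 -m inch '[0.05,0,2,0.6,0, 0.05,0,2,0.6,0, 0.05,0,2,0.6,0, 0.05,0,0,0,0]'
python3 wv.py v4 | tail -4
```

```text
clock: 16.63
eef_pos: [0.5114, -0.1462, 0.2028]
ee_rot: [[-0.087, 0.996, 0.001], [0.996, 0.087, -0.0], [-0.0, 0.001, -1.0]]
contact_force: [0.2, -0.6, -2.8]
width: 0.107
gripper_force: 20.1
clock: 16.97
eef_pos: [0.5173, -0.1457, 0.201]
ee_rot: [[-0.087, 0.996, 0.001], [0.996, 0.087, -0.0], [-0.0, 0.001, -1.0]]
contact_force: [1.3, 0.8, -1.8]
width: 0.106
gripper_force: 20.1
938
tool-frame normal [0.0006 0.9995 0.0307] lean deg(+ = y-normal points tool +z/down) 1.7579466767645424 yaw 0.03484118119057936 695 mean [0.0069 0.0028 0.0682]
z range [0.0236 0.1344] x range [-0.0569  0.067 ]
face centre(tool) [0.0039 0.003  0.063 ] rms 0.020258202410774105 centre if far face [ 0.0039 -0.002   0.0629] if near face [0.0039 0.008  0.0632]
```

```bash
python3 -m inch '[0.05,0,2,0.5,0, 0.05,0,2,0.5,0, 0.05,0,2,0.5,0, 0.05,0,0,0,0]'
python3 -m inch '[0.05,0,1.5,0.3,0, 0.05,0,1.5,0.3,0, 0.05,0,0,0,0]'
python3 -m inch '[0.05,0,1.5,0.3,0, 0.05,0,1.5,0.3,0, 0.05,0,0,0,0]'
python3 wv.py v4 | tail -4
```

```text
clock: 17.35
eef_pos: [0.5232, -0.1451, 0.1993]
ee_rot: [[-0.087, 0.996, 0.0], [0.996, 0.087, 0.0], [0.0, 0.0, -1.0]]
contact_force: [0.7, 0.1, -2.8]
width: 0.11
gripper_force: 20.0
clock: 17.6
eef_pos: [0.526, -0.1448, 0.1987]
ee_rot: [[-0.087, 0.996, -0.0], [0.996, 0.087, 0.0], [0.0, -0.0, -1.0]]
contact_force: [-0.3, -0.2, -2.8]
width: 0.11
gripper_force: 20.2
clock: 17.85
eef_pos: [0.5289, -0.1445, 0.198]
ee_rot: [[-0.087, 0.996, -0.0], [0.996, 0.087, 0.0], [0.0, -0.0, -1.0]]
contact_force: [-0.2, 1.0, -4.2]
width: 0.108
gripper_force: 20.1
872
tool-frame normal [0.0024 0.9991 0.042 ] lean deg(+ = y-normal points tool +z/down) 2.407965863171944 yaw 0.13578147764268522 646 mean [0.007  0.0023 0.0668]
z range [0.0234 0.1377] x range [-0.0576  0.0662]
face centre(tool) [0.0022 0.0027 0.0596] rms 0.021606815636562814 centre if far face [ 0.0022 -0.0023  0.0594] if near face [0.0022 0.0077 0.0598]
```

```bash
python3 -m inch '[0.05,0,1.5,0.4,0, 0.05,0,1.5,0.4,0, 0.05,0,0,0,0]'
python3 -m inch '[0.05,0,1.5,0.3,0, 0.05,0,1.5,0.3,0, 0.05,0,0,0,0]'
python3 wv.py v4 | tail -4
```

```text
clock: 18.15
eef_pos: [0.5319, -0.1443, 0.1973]
ee_rot: [[-0.087, 0.996, -0.0], [0.996, 0.087, 0.0], [0.0, -0.0, -1.0]]
contact_force: [0.2, 0.3, -5.1]
width: 0.11
gripper_force: 20.1
clock: 18.4
eef_pos: [0.5346, -0.1441, 0.1968]
ee_rot: [[-0.087, 0.996, -0.001], [0.996, 0.087, 0.0], [0.0, -0.001, -1.0]]
contact_force: [-1.9, -0.5, -2.5]
width: 0.111
gripper_force: 22.6
816
tool-frame normal [0.0002 0.9971 0.0764] lean deg(+ = y-normal points tool +z/down) 4.380915846470762 yaw 0.011348709134031396 596 mean [0.0073 0.0006 0.0658]
z range [0.0232 0.1373] x range [-0.0569  0.065 ]
face centre(tool) [0.0037 0.0001 0.0719] rms 0.025914276177577144 centre if far face [ 0.0037 -0.0048  0.0715] if near face [0.0037 0.0051 0.0723]
```

```bash
python3 -m inch '[0.05,0,1.5,0.3,0, 0.05,0,1.5,0.3,0, 0.05,0,0,0,0]'
python3 -m inch '[0.05,0,1.5,0.3,0, 0.05,0,1,0.3,0, 0.05,0,0,0,0]'
python3 wv.py v4 | tail -4
```

```text
clock: 18.7
eef_pos: [0.5377, -0.1438, 0.1962]
ee_rot: [[-0.087, 0.996, -0.0], [0.996, 0.087, 0.0], [0.0, -0.0, -1.0]]
contact_force: [-3.5, -0.3, -1.1]
width: 0.107
gripper_force: 25.7
clock: 18.95
eef_pos: [0.5403, -0.1436, 0.1957]
ee_rot: [[-0.087, 0.996, -0.0], [0.996, 0.087, 0.0], [0.0, -0.0, -1.0]]
contact_force: [-4.3, -0.1, 0.5]
width: 0.111
gripper_force: 28.6
738
tool-frame normal [-0.0006  0.9883  0.1526] lean deg(+ = y-normal points tool +z/down) 8.779500100894442 yaw -0.0350351899311381 536 mean [ 0.0075 -0.0033  0.0661]
z range [0.0239 0.1355] x range [-0.0578  0.0665]
face centre(tool) [ 0.005  -0.0046  0.0751] rms 0.02489372427908272 centre if far face [ 0.005  -0.0096  0.0743] if near face [0.005  0.0003 0.0758]
```

```bash
python3 -m inch '[0.15,0,0,0,0, 0.2,0,0,0,0, 0.25,0,0,0,0, 0.3,0,0,0,0, 0.35,0,0,0,0]'
python3 -m inch '[0.4,0,0,0,0, 0.4,0,0,-3,0, 0.4,0,0,-10,0, 0.4,0,0,-20,0, 0.4,0,0,-30,0]'
python3 -m inch '[0.4,0,0,-30,0, 0.4,-10,-30,-20,0, 0.4,-10,-35,0,0, 0.4,-10,-35,0,0, 0.4,-10,-10,0,0]'
python3 - <<'E'
from h import *
from station import bot
np.set_printoptions(precision=4,suppress=True)
c=bot.camera("scene");A=c["img"][150:270,160:320,::-1]
s,w=wrist("w4");P,ok=wcloud(w,s["eef_pos"],s["ee_rot"]);print(s["eef_pos"])
B=cv2.resize(w["img"][:,:,::-1],(400,300));cv2.imwrite("pics/fin.png",np.hstack([cv2.resize(A,(400,300)),B]))
R=s["ee_rot"];L=(P-np.array([.608,-.137,0]))@np.array([[.9955,.0958,0],[-.0958,.9955,0],[0,0,1]]).T.T
a=np.radians(5.7);M=np.array([[np.cos(a),-np.sin(a),0],[np.sin(a),np.cos(a),0],[0,0,1]]);L=(P-np.array([.608,-.137,0]))@M
x,y,z=L.transpose(2,0,1)
m=ok&(x<-.05)&(x>-.12)&(abs(y)<.075)&(z>.145)&(z<.2);p=L[m]
print(len(p),"top rim z",np.percentile(p[:,2],99.5),"x of top",np.median(p[p[:,2]>np.percentile(p[:,2],95)][:,0]),"y range",np.percentile(p[:,1],[1,99]))
for lo in range(85,145,8):
    t=ok&(z>.09)&(z<.16)&(abs(y)<.02)&(x<-lo/1e3)&(x>-(lo+8)/1e3)
    if t.sum()>20: print(lo,t.sum(),"bar y",(np.percentile(y[t],3)+np.percentile(y[t],97))/2)
k=ok&(z>.215)&(z<.25)&(w["img"].max(2)<80)&(np.hypot(x-.05,y)<.05)
if k.sum()>50: print("knob in plate frame",sphere(L[k]))
E
```

```text
clock: 19.42
eef_pos: [0.5407, -0.1436, 0.1959]
ee_rot: [[-0.087, 0.996, 0.001], [0.996, 0.087, -0.0], [-0.0, 0.001, -1.0]]
contact_force: [-0.4, 0.5, 0.2]
width: 0.347
gripper_force: 0.0
clock: 19.83
eef_pos: [0.5389, -0.1432, 0.258]
ee_rot: [[-0.087, 0.996, -0.004], [0.996, 0.087, 0.001], [0.001, -0.004, -1.0]]
contact_force: [0.7, -0.0, 0.0]
width: 0.403
gripper_force: 0.0
clock: 20.25
eef_pos: [0.4303, -0.1931, 0.3098]
ee_rot: [[-0.087, 0.996, -0.001], [0.996, 0.087, -0.0], [-0.0, -0.001, -1.0]]
contact_force: [0.5, -0.0, -0.4]
width: 0.399
gripper_force: 0.0
[ 0.4308 -0.1947  0.3099]
3661 top rim z 0.18412059361665797 x of top -0.06604452242188893 y range [-0.0725  0.0717]
85 384 bar y -3.643703468820224e-05
93 112 bar y 0.0019630785242284367
101 136 bar y 0.0023405923115434124
109 130 bar y 0.002407300047906466
117 139 bar y 0.0026087894829200215
125 137 bar y 0.002694339123699183
133 84 bar y 0.0026375923871554876
knob in plate frame [ 0.0533 -0.0005  0.2263]
```

View pics/fin.png

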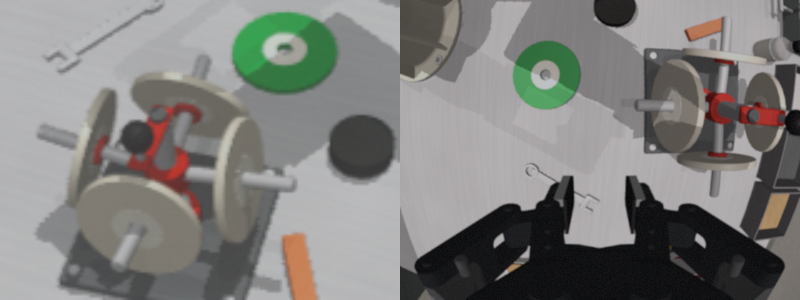

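The composite shows the wheel hanging on the front hook in both views, against the shoulder. One last numeric check that it is home.

Run:
```python
from h import *
np.set_printoptions(precision=4,suppress=True)
s,w=wrist("w5");P,ok=wcloud(w,s["eef_pos"],s["ee_rot"])
a=np.radians(5.0);M=np.array([[np.cos(a),-np.sin(a),0],[np.sin(a),np.cos(a),0],[0,0,1]]);L=(P-np.array([.608,-.137,0]))@M
x,y,z=L.transpose(2,0,1)
p=L[ok&(x<-.06)&(x>-.11)&(abs(y)<.055)&(z>.075)&(z<.178)&(np.hypot(y,z-.119)>.02)]
for _ in range(8):
    m,n=plane(p);d=abs((p-m)@n);p=p[d<max(.0015,np.median(d)*2.5)]
n*=-np.sign(n[0]);xx=m[0]-(n[2]*(.119-m[2])-n[1]*m[1])/n[0]
print("face normal",n,"lean",np.degrees(np.arcsin(n[2])),"yaw",np.degrees(np.arcsin(n[1])),len(p),"front face radius at z=.12:",-xx)
d=np.load("w2.npz");Q,k=wcloud(d,d["pos"],d["R"]);Q=(Q-np.array([.608,-.137,0]))@M;I=d["img"].astype(int)
r=k&(I[...,0]>100)&(I[...,1]<60)&(Q[...,0]<-.05)&(abs(Q[...,1])<.02)&(Q[...,2]>.125)
print("shoulder x range",np.percentile(Q[r][:,0],[2,50,98]),np.percentile(Q[r][:,2],98))
```

```text
face normal [-0.9719  0.0024  0.2354] lean 13.615298479939758 yaw 0.1365361048182251 4948 front face radius at z=.12: 0.0840737386700679
shoulder x range [-0.0702 -0.0677 -0.0651] 0.135309808326223
```

```bash
python3 -c "
from station import bot
print(bot.close_job())"
```

```text
the job is handed in; nothing more can be done
None
```

The tree was turned so the empty hook faces the front (within about 1° of straight), and the wheel hangs on that hook, measured flush against the red shoulder. I let go of it, backed the arm clear and handed the job in at about 20 s.

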